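# Draw the serving peel from under a stack of saucers

## Task

The wooden serving peel is wanted, but three saucers with a mug on top are stacked on it in the dark steel counter rack. Hook the loose guard rail into the lowest pair of slots in the rack's two uprights, its hooks pointing into the rack, and press it down, firmly but without forcing it, until it snaps fully home; then slide the peel out underneath it by the handle and leave it lying flat on the worktop, quite clear of the rack. Never touch the crockery: saucers and mug must end neatly stacked and upright on the floor of the rack, behind the locked rail, and the things standing around must be left alone.

Things in the scene. Friction and masses are not known exactly. Their poses are not given: they have to be found in the camera images.
- rack: Dark steel counter rack, fixed. Origin: centre of underside; open front faces -x, y across, z up. Base 190 wide (y), x = -92 to +122, floor at z = 5. Wire gallery on the other three sides, inner faces y = +-77, x = +113, top z = 55. Two light metal uprights on the front at y = +-80, 24 wide, 126 high, front faces at x = -80, each with two slots; clamped in sockets, height adjustable.
- rack_seat (a point): Point of the rack at its x = -83, y = 0, z = 19, axes as the rack's: where the guard rail's origin lies when locked in the lowest slots with the uprights at their lowest. Both uprights, with slots and noses, may be clamped 0 to 8 mm higher, alike; no reading tells how much, so home must be felt. Play when locked: 1.5 mm towards -x, 1.5 mm either way in y.
- rack_slot (a point): Lowest slot of the upright at y = +80, uprights lowest: middle of its lower edge on the front face (rack x = -80, y = 80, z = 45); the other upright mirrors it. Slot 9 wide, 33 high (z 45 to 78) through a 4 mm plate, hollow behind. The upper slot runs from z = 84 to 117.
- rack_nose (a point): Uprights lowest: tip of the sprung steel nose beside the upright (rack x = -85, y = 95, z = 26.5; mirrored at y = -95), in a black housing (out to y = 117, front x = -92, z 19 to 43). From the tip a ramp rises outwards to y = 100.5, z = 33.5. The nose yields up to 7 mm outwards against a spring: 3 N, growing 0.6 N per mm.
- guard_rail: Loose guard rail, 110 g, polished steel bar, black grip. Origin: middle of the bar's underside, on which it stands; z up. Bar 6 thick (x), 186 long (y), 34 high; hooks on its back (+x), grip in the middle. Home, its hook arms rest on the lower edges of the lowest slots and the noses have sprung over its end lugs; pushing the lugs past the noses takes about 7 to 13 N in all.
- rail_hook (a point): Tip of the hook at y = +80 (rail x = 10.5, z = 16; mirrored at y = -80). Each hook is 6 wide: an arm from z = 26 to 32 reaches back to x = 12.5 and ends in a 4 mm lip hanging down to z = 16, leaving a 5.5 mm throat behind the bar for the upright's plate. It enters its slot, moving towards the rack's +x, only with the rail raised 10 to 27 mm above home.
- rail_lug (a point): End of the lug at the foot of the bar (rail x = 0, y = 98.5, z = 0; mirrored), 4 high. It passes over the rack's nose when the rail is raised 14 mm or more above home, and comes down on the nose's ramp.
- rail_grip (a point): Point in the rail's black grip, an upright flat tab on the middle of the bar: rail x = -9, y = 0, z = 80, axes as the rail's. The tab is 12 thick (y), spans x = -20 to +2 and rises to z = 92; pinch it from above across its thickness. At its foot a 4 mm plate, 40 wide, reaches forward to x = -26.
- board: Wooden serving peel, 160 g. Origin: on the centre line, underside, z up. Blade 104 wide (y), x = -70 to +105, 10 thick, its far 60 mm tapering to a 2 mm edge; handle 30 wide, 10 thick, on to x = -205. It lies on the rack's floor, x along the rack's within 3 degrees, handle sticking out of the front between the uprights. Under the locked rail it has 4 mm of headroom or more.
- board_handle (a point): Point in the peel's handle at x = -185, y = 0, z = 5 mm in the peel's frame, axes as the peel's; pinch the handle here from above across its 30 mm width. While the peel lies in the rack the handle's underside is 5 mm above the worktop.
- saucer_1: White saucer, bottom one of three, 114 across, 14 high, 100 g; origin: centre of its foot, z up. Stands on the peel. Nested saucers rise 8 mm each.
- saucer_2: The middle saucer, like saucer_1.
- saucer_3: The top saucer, like saucer_1; the mug stands in it.
- mug: Mug, blue above and white below, 107 high, 86 across, 280 g, with a handle; z up. Its origin is under the mug, between body and handle.
- mug_base (a point): Centre of the mug's underside (below the middle of its round body).
- sugar_jar: Glass jar with a grey lid, 69 across, 100 high; origin: centre of its underside. To be left alone.
- spice_jar: Spice jar with a black cap, 41 across, 105 high; origin: centre of its underside. To be left alone.
- timer: Red and white kitchen timer, 67 across, 64 high; origin: centre of its underside. To be left alone.
- moka_pot: Steel moka pot with a black handle, 98 by 155, 174 high; origin: underside. To be left alone.
Not all that is in view belongs to the job. Of the things that look like the guard_rail, the larger one is meant.

How it is judged (in metres and radians):
On the way, in this order (a step that is already met when the one before it is completed fails the run):
1. the guard rail is hooked into the lowest slots and pressed down until it is locked fully home (z of guard_rail in the frame of rack_seat between -0.003 and 0.0105 m and x of guard_rail in the frame of rack_seat between -0.007 and 0.003 m and y of guard_rail in the frame of rack_seat between -0.006 and 0.006 m and angle between guard_rail's own z axis and vertical below 0.12 rad), for 0.2 s.
2. the peel is drawn clear of the rack while the rail stays locked (all of step 1 and horizontal distance between board and rack above 0.2 m), for 0.2 s.
At the end, for the whole second after the job is handed in: Rail locked in the lowest slots (under 10.5 mm above rack_seat; unlocked it stays higher). Peel flat on the worktop, origin over 200 mm from the rack's. Saucers level on the rack's floor, stacked within 15 mm; mug upright (0.08 rad) within 20 mm of the top saucer's middle. All at rest (all of step 2 and height (world z) of board below 0.004 m and angle between board's own z axis and vertical below 0.04 rad and linear speed of each of board, saucer_1, saucer_2, saucer_3, mug below 0.02 m/s and angle between each of saucer_1, saucer_2, saucer_3, mug's own z axis and vertical below 0.08 rad and x of saucer_1 in the frame of rack between -0.045 and 0.06 m and y of saucer_1 in the frame of rack between -0.045 and 0.045 m and x of saucer_2 in the frame of rack between -0.045 and 0.06 m and y of saucer_2 in the frame of rack between -0.045 and 0.045 m and x of saucer_3 in the frame of rack between -0.045 and 0.06 m and y of saucer_3 in the frame of rack between -0.045 and 0.045 m and z of saucer_1 in the frame of rack below 0.009 m and horizontal distance between saucer_2 and saucer_1 below 0.015 m and horizontal distance between saucer_3 and saucer_2 below 0.015 m and horizontal distance between mug_base and saucer_3 below 0.02 m and z of mug_base in the frame of rack above 0.024 m); the robot touches nothing.
It fails at once if the mug is tipped by more than 0.35 rad (angle between mug's own z axis and vertical above 0.35 rad).
It fails at once if the robot touches a saucer or the mug (contact force between any of the fingers, the arm and saucer_1 above 1 N or contact force between any of the fingers, the arm and saucer_2 above 1 N or contact force between any of the fingers, the arm and saucer_3 above 1 N or contact force between any of the fingers, the arm and mug above 1 N).
It fails at once if the rail is forced: more than 38 N between rail and rack (contact force between guard_rail and rack above 38 N).
It fails at once if a thing standing around is moved by more than 30 mm (distance of any of sugar_jar, spice_jar, timer, moka_pot from where it was at the start of the episode above 0.03 m).
It also fails if it takes over 62 s, if anything falls off the work surface, if the arm or the gripper's body presses on something with over 40 N, if the wrist force passes 120 N, or if a joint passes its speed limit or range.

## Robot

A 6-joint arm with a two-finger parallel gripper is mounted at the origin on a cart in front of the work surface, level with it; the furniture and walls round the work are solid. World frame = base frame: x ahead of the robot, y to its left, z up, the work surface at z = 0. Lengths are in mm, angles in rad, forces in N, time in s.
With the tool pointing down it reaches from about 375 to 900 mm from the base axis. Payload 3.1 kg.
Tool frame: the origin (TCP) lies at the very end of the fingers, on their centre line; the grasp point (between the pads) lies manip.pinch_z behind it (manip.pinch_z is the distance from the TCP to the grasp point, in mm); z points along the fingers, y is the line along which they close (so a half turn about z gives the same grasp; the last joint's range is limited). The gripper opens to 85 mm and grips with 20 to 120 N. Pads are 22 mm wide; open, the fingers measure 114 mm over their backs; the gripper's body (76 mm by 85 mm) begins 54 mm behind the grasp point. The pads swing forward as they close: fully open they stand 13 mm farther back than shut.
Start: joints at [1.151, 0.527, 1.433, -0, 1.181, -0.178], TCP at [149.616, 606.804, 231.31] pointing down, gripper open.
Joint ranges: [-3.08, 3.08], [-0.75, 2.2], [0.22, 2.44], [-1.43, 4.57], [0, 2.65], [-2.85, 2.85]. Speed limits (rad/s): [2.79, 2.79, 3.14, 3.14, 3.14, 3.14].

## Interface

Orientations are given as a unit quaternion [w, x, y, z].
In Python, from plant import manip gives the robot as it stands.
- The arm moves only by the shell command python3 -m inch 'ROWS' [FORCE]. ROWS is JSON, one flat list of numbers, 5 for each row, row after row: the shift along the tool's x, y, z in m, then the turn about the tool's z in degrees, then the closure, from 0 (fully open) to 1 (shut). A call has 1 to 20 rows; each row shifts and turns the commanded pose from where the row before left it, along the tool's axes as they then stand; what a row does not reach is not made up. A row lasts 1/12 s, in which the tool goes at most 41.7 mm and 7.16 degrees, less where a joint would pass 70% of its speed; a pose out of reach is approached as far as the arm can. A call with a gripper value outside its range is refused whole. The fingers move at their own pace and stop on an object; FORCE is the grip in N (left out, the last holds). Time passes only in rows, so rows that do not move let the fingers close. It gives the time, the measured TCP pose, the force, the opening and the grip force at its end, in the units of the state.
- manip.state(): the state, without advancing time (a new reading comes with each control period).
- manip.get_image(name): name is "scene" or "top" or "wrist"; returns a dict with "color" (384x512x3 uint8, red, green, blue), "fx", "fy", "cx", "cy" (pixels), "camera_from_world" (4x4, takes a point from world to camera coordinates). Camera axes: x right, y down, z forward; pixel columns grow to the right and rows downward; lengths in mm; the calibration is good to about 2 mm. A picture is of the moment at which its call begins. There is no depth.
- manip.hand_in(): hands the job in; it is judged then, once.
Trained networks look in the newest picture that a camera, given by its name, has taken for a name from the list of things; names that differ only in an ending like _2 or _b are one class to them, and where a whole thing is asked for, a point or a joint stands for the part that bears it (a point fixed in the world has none). Each returns a list of dicts, best first, with "conf" (0 to 1); they miss things now and then, are a little off and sometimes report something else, mostly with a low value. They report only what shows in the picture. A call takes as long as a camera call. They do not tell look-alikes from the thing itself.
- manip.regions_of(camera, target): "mask" (384x512 bool, what is visible of it) and "rect" ([centre column, centre row, width, height] in pixels, round what is visible of it).
The state is a dict: "time": time; "q": joint angles; "joint_vel": joint speeds; "effort": joint torques, N m; "ee_pos": TCP position; "tool_rot": TCP orientation; "force": force on the tool from outside, world axes, zero at the start; "torque": the same for the moment, N m; "gripper_width": finger opening in mm; "grasp_force": force on a finger pad.
Only numpy, scipy, OpenCV 4.12 (cv2) and the standard library are available. Lean on these libraries where they do the work, as an engineer would, in place of code of your own. Each camera call takes 0.05 s, during which the arm holds its last target. There are 200 camera calls.

## Working session

There is one attempt and no reset: what is moved stays moved. The work goes in short steps, Python scripts to look and compute and a shell command to move; the robot and the scene stay as the last step left them, time stands still between calls to the robot, and variables do not carry over. Pictures are saved under pics/ and viewed, at most 10 in all, crops included, and the job is handed in when it is done.

```bash
mkdir -p pics; ls; python3 - <<'E'
from plant import manip
import cv2,numpy as np
s=manip.state();print(s,manip.pinch_z)
for n in("scene","top"):
    im=manip.get_image(n);cv2.imwrite(f"pics/{n}0.png",im["color"][:,:,::-1])
    print(n,im["fx"],im["cx"],im["cy"],np.round(im["camera_from_world"],3).tolist())
    for t in("rack","guard_rail","board","saucer_1","mug","rail_grip"):
        print(t,[(round(r["conf"],2),np.round(r["rect"]).tolist()) for r in manip.regions_of(n,t)])
E
python3 -c "
import cv2,numpy as np
a=cv2.imread('pics/scene0.png');b=cv2.imread('pics/top0.png')
"
```

```text
pics
{'time': 0.0, 'q': array([ 1.15053795e+00,  5.28455828e-01,  1.43392673e+00, -5.62569124e-06,
        1.18139875e+00, -1.78493768e-01]), 'joint_vel': array([ 2.28215175e-04, -4.93838975e-04, -1.22220528e-05,  2.43335373e-05,
       -7.16466495e-04,  1.61068024e-03]), 'effort': array([ 1.20518903e-04, -4.42349768e+01, -1.78026527e+01, -2.39898418e-04,
        8.47144373e-03, -7.70232901e-06]), 'ee_pos': array([149.30212514, 606.15452344, 230.33220804]), 'tool_rot': array([-3.20256977e-04,  1.20586986e-01,  9.92702161e-01, -1.04641593e-03]), 'force': array([ 0.4028079 , -0.09792515,  0.40812727]), 'torque': array([-0.00147534,  0.01498931,  0.06147104]), 'grasp_force': 0.0, 'gripper_width': 85.4305588181512} 18.700000000000003
scene 486.07833200141863 258.09130661245894 191.60748261835548 [[0.842, -0.539, -0.014, -419.135], [-0.307, -0.458, -0.834, 222.859], [0.443, 0.707, -0.551, 1500.764], [0.0, 0.0, 0.0, 1.0]]
rack [(0.45, [220.0, 168.0, 22.0, 35.0])]
guard_rail [(0.98, [312.0, 268.0, 37.0, 40.0]), (0.83, [339.0, 297.0, 16.0, 35.0])]
board [(0.58, [231.0, 197.0, 59.0, 28.0])]
saucer_1 []
mug [(0.82, [220.0, 168.0, 27.0, 29.0])]
rail_grip [(0.95, [310.0, 266.0, 34.0, 41.0]), (0.7, [340.0, 298.0, 21.0, 38.0])]
top 429.3212840954089 256.780293616917 196.2823501147147 [[0.005, -1.0, 0.021, -15.324], [-0.99, -0.008, -0.144, 499.288], [0.144, -0.02, -0.989, 1449.677], [0.0, 0.0, 0.0, 1.0]]
rack [(0.86, [192.0, 202.0, 63.0, 67.0]), (0.61, [270.0, 149.0, 22.0, 26.0]), (0.3, [353.0, 207.0, 24.0, 55.0])]
guard_rail [(0.68, [354.0, 207.0, 20.0, 55.0]), (0.49, [389.0, 210.0, 31.0, 16.0])]
board [(0.59, [210.0, 205.0, 87.0, 34.0])]
saucer_1 [(0.75, [190.0, 206.0, 31.0, 28.0])]
mug [(0.82, [186.0, 200.0, 29.0, 34.0])]
rail_grip [(0.75, [349.0, 207.0, 21.0, 53.0]), (0.51, [389.0, 209.0, 31.0, 16.0])]
```

View pics/scene0.png

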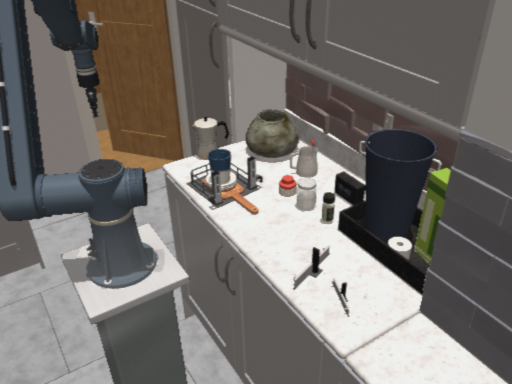

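View pics/top0.png

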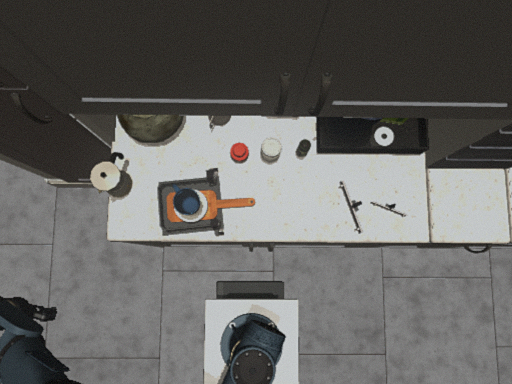

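The top view shows two rail look-alikes: a large one with its bar from (341,183) to (360,231), black tab near (356,204), and a small one at (389,209). The description asks for the larger, so that's the one at about (351,207). The rack is at (192,202) with its open front to the right, and the peel handle ends at (253,202).

```bash
cat > h.py <<'E'
from plant import manip
import cv2,numpy as np
from scipy.spatial.transform import Rotation as R
def ray(im,u,v,z):
    T=np.array(im["camera_from_world"]);Rm=T[:3,:3];c=-Rm.T@T[:3,3]
    d=Rm.T@np.array([(u-im["cx"])/im["fx"],(v-im["cy"])/im["fy"],1]);return c+d*(z-c[2])/d[2]
def proj(im,P):
    T=np.array(im["camera_from_world"]);p=np.atleast_2d(P)@T[:3,:3].T+T[:3,3]
    return p[:,:2]/p[:,2:]*[im["fx"],im["fy"]]+[im["cx"],im["cy"]]
def rot():
    w,x,y,z=manip.state()["tool_rot"];return R.from_quat([x,y,z,w]).as_matrix()
E
python3 - <<'E'
from h import *
im=manip.get_image("top");wi=manip.get_image("wrist")
for n,u,v,z in[("rail+",341,183,20),("rail-",360,231,20),("grip",356,204,80),("handle",253,202,15),("rackFR",217,172,80),("rackFL",220,230,80),("mug",187,202,140),("sugar",271,149,100),("spice",303,147,105),("timer",239,152,60)]:
    print(n,np.round(ray(im,u,v,z)))
print(np.round(rot(),3).tolist(),np.round(wi["camera_from_world"],3).tolist(),wi["fx"])
c=im["color"][160:250,140:420];cv2.imwrite("pics/topcrop.png",cv2.resize(c[:,:,::-1],None,fx=2.85,fy=2.85,interpolation=cv2.INTER_CUBIC))
T=np.array(wi["camera_from_world"]);print("cam",-T[:3,:3].T@T[:3,3])
E
```

```text
rail+ [ 551. -310.   20.]
rail- [ 383. -372.   20.]
grip [ 469. -345.   80.]
handle [482.   0.  15.]
rackFR [575. 123.  80.]
rackFL [379. 110.  80.]
mug [464. 213. 140.]
sugar [651. -58. 100.]
spice [ 658. -166.  105.]
timer [650.  50.  60.]
[[-0.971, 0.239, 0.0], [0.239, 0.971, 0.0], [-0.0, 0.0, -1.0]] [[0.24, 0.971, 0.001, -625.741], [0.929, -0.23, 0.292, -37.034], [0.283, -0.069, -0.957, 379.34], [0.0, 0.0, 0.0, 1.0]] 338.1562358437227
cam [ 76.9316475 625.2561086 374.1109101]
```

View pics/topcrop.png

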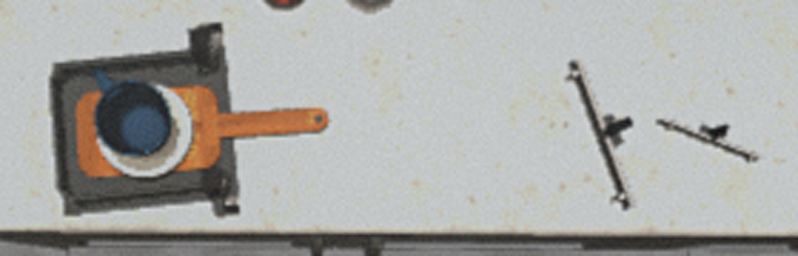

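The crop confirms the choice: the large bar runs from about (573,70) to (627,205), hook tips at its ends and tab towards the right. It is clearly longer than the small one at (705,140). Next I look at the rack with the wrist camera.

```bash
python3 -m inch '[-0.025,-0.0268,-0.0033,0,0,-0.025,-0.0268,-0.0033,0,0,-0.025,-0.0268,-0.0033,0,0,-0.025,-0.0268,-0.0033,0,0,-0.025,-0.0268,-0.0033,0,0,-0.025,-0.0268,-0.0033,0,0,-0.025,-0.0268,-0.0033,0,0,-0.025,-0.0268,-0.0033,0,0,-0.025,-0.0268,-0.0033,0,0,-0.025,-0.0268,-0.0033,0,0,-0.025,-0.0268,-0.0033,0,0,-0.025,-0.0268,-0.0033,0,0,-0.025,-0.0268,-0.0033,0,0,-0.025,-0.0268,-0.0033,0,0,-0.025,-0.0268,-0.0033,0,0,-0.025,-0.0268,-0.0033,0,0,-0.025,-0.0268,-0.0033,0,0,-0.025,-0.0268,-0.0033,0,0]'
python3 -m inch '[0,0,0,6,0,0,0,0,6,0,0,0,0,6,0,0,0,0,6,0,0,0,0,6,0,0,0,0,6,0,0,0,0,6,0,0,0,0,6,0,0,0,0,6,0,0,0,0,6,0,0,0,0,6,0,0,0,0,6,0,0,0,0,0,0,0,0,0,0,0]'
cat > snap.py <<'E'
from h import *
import sys
im=manip.get_image("wrist");n=sys.argv[1]
cv2.imwrite(f"pics/{n}.png",cv2.resize(im["color"][:,:,::-1],None,fx=1.5,fy=1.5,interpolation=cv2.INTER_CUBIC))
np.savez(f"{n}.npz",**im)
s=manip.state();print(s["time"],np.round(s["ee_pos"],1),np.round(rot(),3).tolist(),np.round(s["force"],1))
for t in sys.argv[2:]:print(t,[(round(r["conf"],2),np.round(r["rect"]).tolist()) for r in manip.regions_of("wrist",t)])
E
python3 snap.py w1 rack_slot rack_nose mug board_handle
```

```text
time: 2.3
ee_pos: [471.6, 28.9, 291.2]
tool_rot: [0.0, 0.121, 0.993, 0.0]
force: [0.7, 0.9, -0.3]
gripper_width: 85.3
grasp_force: 0.0
time: 3.47
ee_pos: [471.0, 30.7, 290.8]
tool_rot: [0.0, 0.68, 0.733, 0.0]
force: [0.4, -1.1, -1.3]
gripper_width: 85.3
grasp_force: 0.0
3.5167 [471.   30.7 290.8] [[-0.075, 0.997, 0.0], [0.997, 0.075, -0.0], [-0.0, 0.0, -1.0]] [ 0.2 -0.1  0.4]
rack_slot [(0.86, [281.0, 45.0, 225.0, 86.0])]
rack_nose [(0.72, [278.0, 43.0, 226.0, 87.0])]
mug [(0.86, [269.0, 6.0, 41.0, 11.0])]
board_handle [(0.95, [268.0, 96.0, 93.0, 166.0])]
```

View pics/w1.png

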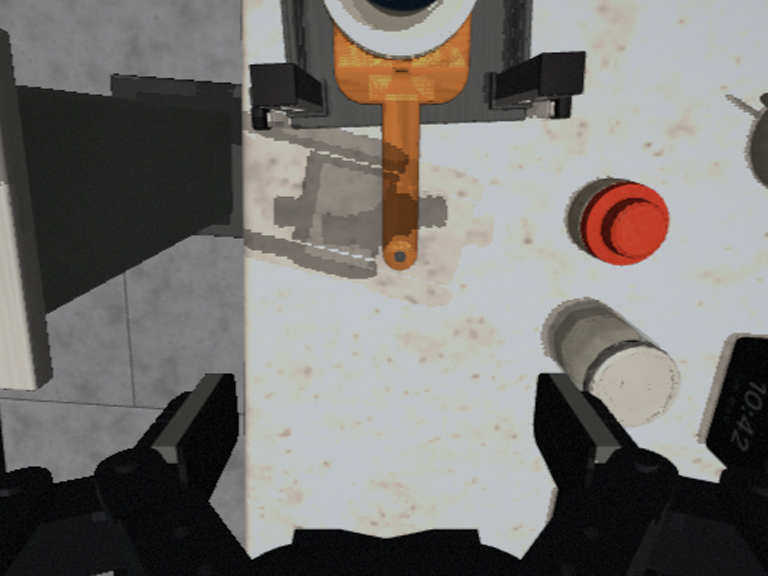

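The wrist view looks along the rack front: black uprights at about (290,90) and (545,75), front base edge between (325,127) and (495,121), handle end at (400,255). That's enough for a rough rack pose. Next I look at the rail up close.

```bash
python3 -m inch '[-0.0355,-0.0015,0.005,0,0,-0.0355,-0.0015,0.005,0,0,-0.0355,-0.0015,0.005,0,0,-0.0355,-0.0015,0.005,0,0,-0.0355,-0.0015,0.005,0,0,-0.0355,-0.0015,0.005,0,0,-0.0355,-0.0015,0.005,0,0,-0.0355,-0.0015,0.005,0,0,-0.0355,-0.0015,0.005,0,0,-0.0355,-0.0015,0.005,0,0,-0.0355,-0.0015,0.005,0,0,-0.0355,-0.0015,0.005,0,0,0,0,0,-4,0,0,0,0,-4,0,0,0,0,-4,0,0,0,0,-4,0,0,0,0,0,0]'
python3 snap.py w2 guard_rail rail_grip
python3 - <<'E'
from h import *
im=np.load("w1.npz")
for u,v,z in[(325,127,5),(495,121,5),(400,257,15),(400,100,15),(333,100,15),(469,100,15),(260,70,126),(297,65,126),(527,55,126),(583,52,126),(585,90,126)]:print(u,v,np.round(ray(im,u/1.5,v/1.5,z),1))
E
```

```text
time: 5.13
ee_pos: [483.7, -395.7, 230.4]
tool_rot: [-0.0, 0.572, 0.82, 0.0]
force: [-1.0, -0.6, -0.6]
gripper_width: 85.6
grasp_force: 0.0
5.1833 [ 483.8 -395.6  230.5] [[-0.343, 0.939, -0.0], [0.939, 0.343, 0.0], [0.0, -0.0, -1.0]] [0.5 0.6 1.1]
guard_rail [(0.9, [263.0, 118.0, 196.0, 44.0]), (0.6, [500.0, 19.0, 20.0, 36.0])]
rail_grip [(0.81, [261.0, 120.0, 194.0, 42.0]), (0.79, [215.0, 222.0, 73.0, 88.0])]
325 127 [416.1 103.9   5. ]
495 121 [552.3 118.7   5. ]
400 257 [485.    3.3  15. ]
400 100 [474.6 128.3  15. ]
333 100 [422.6 124.4  15. ]
469 100 [528.  132.3  15. ]
260 70 [392.3 132.2 126. ]
297 65 [413.  136.4 126. ]
527 55 [540.7 151.1 126. ]
583 52 [571.5 155.  126. ]
585 90 [576.3 135.5 126. ]
```

View pics/w2.png

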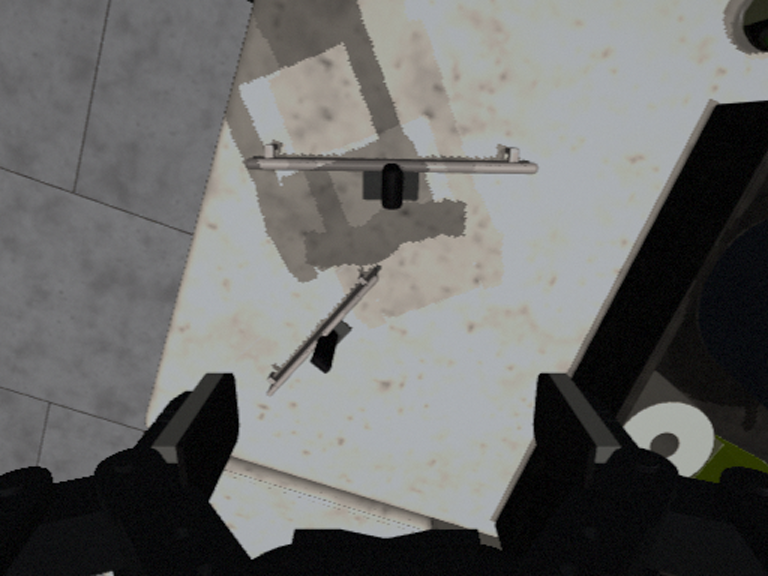

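Bar from (249,163) to (537,169), hooks at the top (278,150)/(510,153), tab top at (392,163–208). The smaller look-alike lies at (325,330), clear of the grasp.

```bash
python3 - <<'E'
from h import *
im=dict(np.load("w2.npz"));s=manip.state();r=rot();p=s["ee_pos"]
from scipy.optimize import least_squares
# obs: bar ends top-mid z34 (y sym), hooks arms mid (x 9,y+-80,z32)
mp=np.array([[0,95,32],[0,-95,32],[10,80,31],[10,-80,31],[-9,0,92.]])
ob=np.array([[249,162],[537,168],[274,149],[513,152],[392,187]])/1.5
f=lambda q:(proj(im,np.c_[mp[:,0]*np.cos(q[2])-mp[:,1]*np.sin(q[2])+q[0],mp[:,0]*np.sin(q[2])+mp[:,1]*np.cos(q[2])+q[1],mp[:,2]])-ob).ravel()
q=least_squares(f,[469,-341,1.92]).x;print(q,np.degrees(q[2]),np.round(f(q)*1.5,1))
g=q[:2]+np.array([-9*np.cos(q[2]),-9*np.sin(q[2])]);print("grip",g)
d=np.r_[g,80-18.7]-p;print("delta tool",r.T@d,"toolx dir",np.degrees(np.arctan2(r[1,0],r[0,0])))
# overlay tab top corners
E
```

```text
[ 469.66412573 -344.36219732    1.90630664] 109.22332467081705 [-1.2  0.6  0.3 -0.3 -3.7 -1.9  2.5 -0.5  1.8  2.3]
grip [ 472.62738534 -352.86037904]
delta tool [ 43.84187609   4.06515798 169.34880193] toolx dir 110.07487680121275
```

```bash
python3 -m inch '[0.022,0.002,0,0.8,0,0.022,0.002,0,0,0,0,0,0.02,0,0,0,0,0.02,0,0,0,0,0.02,0,0,0,0,0.02,0,0,0,0,0.02,0,0,0,0,0.02,0,0,0,0,0.02,0,0,0,0,0.02,0,0,0,0,0.009,0,0,0,0,0,0,0,0,0,0,0,1,0,0,0,0,1,0,0,0,0,1,0,0,0,0,1,0,0,0,0,1,0,0,0,0,1,0,0,0,0,1]' 60
python3 -m inch '[0,0,0,0,1,0,0,0,0,1]'
```

```text
time: 6.87
ee_pos: [473.2, -353.3, 62.5]
tool_rot: [0.001, 0.578, 0.816, -0.0]
force: [0.7, -0.3, 4.7]
gripper_width: 11.4
grasp_force: 60.5
time: 7.03
ee_pos: [473.2, -353.3, 62.6]
tool_rot: [0.001, 0.578, 0.816, -0.0]
force: [-1.1, 0.1, 6.5]
gripper_width: 10.6
grasp_force: 60.7
```

```bash
python3 -m inch '[0,0,-0.02,0,1,0,0,-0.02,0,1,0,0,-0.02,0,1,0,0,-0.02,4.4,1,0,0,-0.02,4.4,1,0,0,0,4.4,1,0.0346,0.0049,0,0,1,0.0346,0.0049,0,0,1,0.0346,0.0049,0,0,1,0.0346,0.0049,0,0,1,0.0346,0.0049,0,0,1,0.0346,0.0049,0,0,1,0.0346,0.0049,0,0,1,0.0346,0.0049,0,0,1,0.0346,0.0049,0,0,1,0.0346,0.0049,0,0,1,0.0346,0.0049,0,0,1,0.0346,0.0049,0,0,1,0,0,0.02,0,1,0,0,0,0,1]'
python3 snap.py w3 guard_rail rack_slot
```

```text
time: 8.7
ee_pos: [484.3, 68.6, 139.5]
tool_rot: [-0.002, 0.667, 0.745, -0.002]
force: [-0.8, -0.9, -1.3]
gripper_width: 10.7
grasp_force: 59.7
8.75 [484.9  67.4 140.4] [[-0.109, 0.994, -0.005], [0.994, 0.109, 0.0], [0.001, -0.005, -1.0]] [-0.2  0.4 -1. ]
guard_rail [(0.87, [258.0, 250.0, 352.0, 131.0])]
rack_slot [(0.58, [267.0, 68.0, 434.0, 134.0]), (0.39, [256.0, 13.0, 98.0, 26.0]), (0.26, [259.0, 109.0, 146.0, 172.0])]
```

View pics/w3.png

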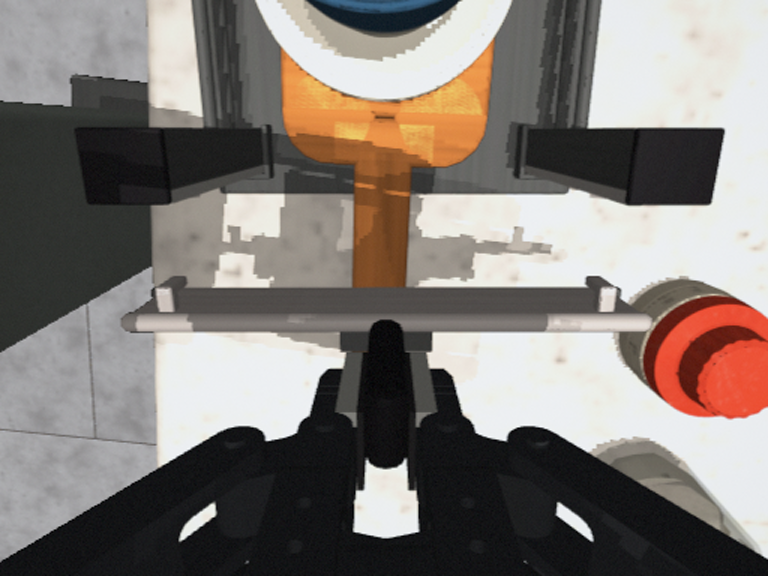

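Both are in view: upright tops left (77–170,128–204) and right (630–724,128–204), the bar from (125,322) to (648,322) with hooks at 172 and 600. They are already nearly parallel, so I fit both poses.

```bash
cat > fit.py <<'E'
from h import *
from scipy.optimize import least_squares
im=dict(np.load("w3.npz"))
def W(m,q,z0):return np.c_[m[:,0]*np.cos(q[2])-m[:,1]*np.sin(q[2])+q[0],m[:,0]*np.sin(q[2])+m[:,1]*np.cos(q[2])+q[1],m[:,2]+z0]
T=np.array(im["camera_from_world"]);print("cam",-T[:3,:3].T@T[:3,3])
# rack: front top corners + base front edge; q=x,y,yaw,h
m=np.array([[-80,92,126],[-80,68,126],[-80,-68,126],[-80,-92,126],[-92,95,5],[-92,-95,5.]])
o=np.array([[87,204],[170,204],[630,204],[713,204],[222,192.5],[568,193]])/1.5
def f(q,h=None):
    mm=m.copy();mm[:4,2]+=q[3];return (proj(im,W(mm,q,0))-o).ravel()
def f2(q):r=f(q).copy().reshape(-1,2);r[4:,0]=0;return r.ravel()
q=least_squares(f2,[480,195,1.67,4]).x;print("rack",q,np.degrees(q[2]),np.round(f(q)*1.5,1))
# rail: hooks/ends; q=x,y,yaw,z
m2=np.array([[0,96,31],[0,-96,31],[10.5,80,32],[10.5,-80,32]])
o2=np.array([[125,322],[648,322],[175,288],[599,288]])/1.5
g=lambda q:(proj(im,W(m2,q,q[3]))-o2).ravel()
r=least_squares(g,[485,80,1.67,78]).x;print("rail",r,np.degrees(r[2]),np.round(g(r)*1.5,1))
d=r[:2]-q[:2];c,s=np.cos(q[2]),np.sin(q[2])
print("rail in rack",c*d[0]+s*d[1],-s*d[0]+c*d[1],"want -83,0", "zTCP-62.6",manip.state()["ee_pos"][2]-62.6)
E
python3 fit.py
python3 - <<'E'
import cv2
a=cv2.imread('pics/w3.png')
l=cv2.resize(a[110:350,70:270],None,fx=2,fy=2);r=cv2.resize(a[110:350,540:740],None,fx=2,fy=2)
import numpy as np
cv2.imwrite('pics/w3c.png',np.hstack([l,r])[:, :800])
E
```

```text
cam [476.59141146 143.24462166 282.40840407]
rack [473.05111114 202.41847657   1.68255924   6.56428929] 96.40354305811576 [ 0.9 -0.2 -1.2 -0.2  0.6 -0.1 -0.3 -0.  -2.6  0.8  2.   0.3]
rail [483.18966124  76.27475696   1.68402131  73.39079766] 96.48731355037154 [ 5.5 -4.2 -4.7 -4.  -6.7  4.   5.9  4. ]
rail in rack -126.48746839090448 3.9935616400355443 want -83,0 zTCP-62.6 78.98657900514482
```

View pics/w3c.png

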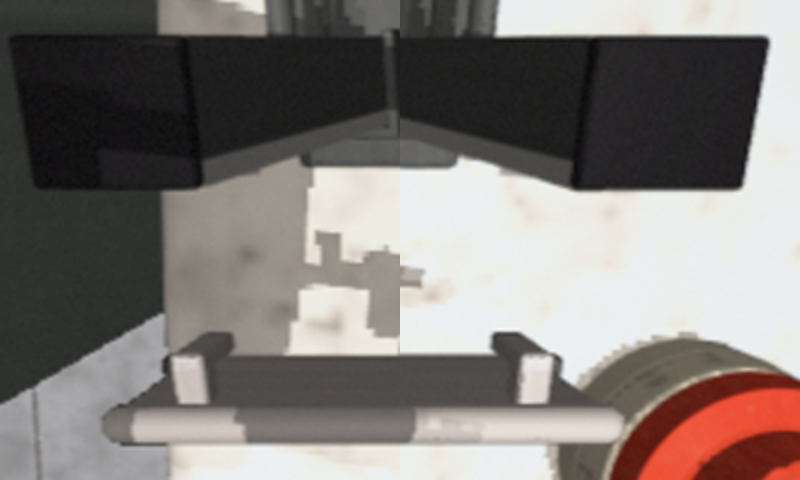

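```bash
sed -i 's/^m2=.*/m2=np.array([[0,96.3,34],[0,-96.3,34],[12.5,80,32],[12.5,-80,32],[3,80,32],[3,-80,32]])/; s/^o2=.*/o2=np.array([[121.5,322],[651,322],[164.5,287.8],[608,287],[168,311.5],[608,311]])\/1.5/' fit.py; python3 fit.py
```

```text
cam [476.59141146 143.24462166 282.40840407]
rack [473.05111114 202.41847657   1.68255924   6.56428929] 96.40354305811576 [ 0.9 -0.2 -1.2 -0.2  0.6 -0.1 -0.3 -0.  -2.6  0.8  2.   0.3]
rail [483.15436197  76.98497082   1.68507339  76.06299701] 96.54759348374529 [ 0.4 -0.2  1.1 -0.6 -0.1 -0.4  1.  -0.1 -0.2  0.6 -2.3  0.8]
rail in rack -125.77774859999107 3.949430251996855 want -83,0 zTCP-62.6 78.98657900514482
```

```bash
python3 -m inch '[0,0.002,0.011,0,1,0,0.002,0.011,0,1,0,0,0.011,0,1,0.009,0,0,-0.1,1,0.009,0,0,0,1,0,0,0,0,1,0,0,0,0,1,0,0,0,0,1]'
python3 snap.py w4
python3 - <<'E'
import cv2,numpy as np
a=cv2.imread('pics/w4.png')
l=cv2.resize(a[110:350,0:200],None,fx=2,fy=2);r=cv2.resize(a[110:350,568:768],None,fx=2,fy=2)
cv2.imwrite('pics/w4c.png',np.hstack([l,r]))
E
```

```text
time: 9.52
ee_pos: [489.2, 84.9, 109.3]
tool_rot: [0.001, 0.667, 0.745, 0.0]
force: [-0.2, 0.2, -1.1]
gripper_width: 10.7
grasp_force: 59.7
9.5667 [489.2  84.8 109.3] [[-0.109, 0.994, 0.001], [0.994, 0.109, -0.0], [-0.0, 0.001, -1.0]] [ 0.7  0.6 -1.3]
```

View pics/w4c.png

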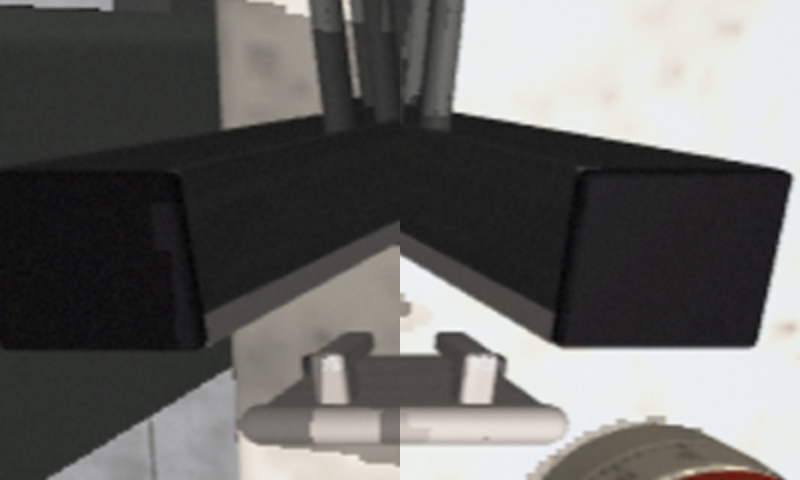

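Cap front corners are at (2.5,284), (102.5,283), (645.5,283), (744,283.5) and the hooks at columns 166 and 608 in the 1.5x image. I refit with these.

```bash
sed 's/w3.npz/w4.npz/; s/^m=.*/m=np.array([[-80,92,126],[-80,68,126],[-80,-68,126],[-80,-92,126.]])/; s/^o=.*/o=np.array([[2.5,284],[102.5,283],[645.5,283],[744,283.5]])\/1.5/; s/f2,\[480,195,1.67,4\]/f2,[480,195,1.67,4]/; s/^o2=.*/o2=np.array([[119,322],[652,322],[166.2,287.5],[608,287.5],[166.5,311.5],[607.8,311.5]])\/1.5/' fit.py > fit4.py; python3 fit4.py
```

```text
cam [480.58170037 159.66787031 252.03065942]
rack [472.9834429  202.40250283   1.68042696   5.1951996 ] 96.28137267345484 [ 1.6 -0.5 -2.   0.5  1.3  0.3 -0.9 -0.3]
rail [488.37045712  93.41256241   1.67976948  46.2078946 ] 96.24370152642712 [ 1.8 -0.3  0.3 -0.2 -2.5 -0.4  1.5 -0.3  0.6  0.5 -1.7  0.6]
rail in rack -110.01913894237677 -3.3699236316789047 want -83,0 zTCP-62.6 46.65214851151021
```

```bash
python3 -m inch '[0,-0.0017,0.001,0,1,0,-0.0016,0.001,0,1,0.005,0,0,0,1,0.005,0,0,0,1,0.005,0,0,0,1,0,0,0,0,1,0,0,0,0,1]'
python3 -m inch '[0.0015,0,0,0,1,0.0015,0,0,0,1,0.001,0,0,0,1,0,0,0,0,1]'
python3 -m inch '[0.001,0,0,0,1,0,0,0,0,1,0,0,0,0,1]'
```

```text
time: 10.15
ee_pos: [483.8, 99.7, 106.7]
tool_rot: [0.0, 0.667, 0.745, 0.0]
force: [0.0, 1.0, -1.0]
gripper_width: 11.1
grasp_force: 59.7
time: 10.48
ee_pos: [483.4, 103.3, 106.7]
tool_rot: [-0.0, 0.668, 0.745, -0.0]
force: [0.2, 0.1, -1.2]
gripper_width: 10.8
grasp_force: 59.7
time: 10.73
ee_pos: [483.4, 104.2, 106.7]
tool_rot: [0.0, 0.668, 0.745, -0.0]
force: [-0.3, -0.2, -1.5]
gripper_width: 10.7
grasp_force: 59.7
```

```bash
python3 -m inch '[0.001,0,0,0,1,0.001,0,0,0,1,0,0,0,0,1]'; python3 -m inch '[0.001,0,0,0,1,0.001,0,0,0,1,0,0,0,0,1]'; python3 -m inch '[0.001,0,0,0,1,0,0,0,0,1,0,0,0,0,1]'; python3 -m inch '[0.001,0,0,0,1,0,0,0,0,1,0,0,0,0,1]'
```

```text
time: 10.98
ee_pos: [483.1, 106.3, 106.7]
tool_rot: [-0.0, 0.668, 0.745, -0.0]
force: [-0.2, 0.0, -1.7]
gripper_width: 10.7
grasp_force: 59.7
time: 11.23
ee_pos: [482.8, 108.4, 106.7]
tool_rot: [-0.0, 0.667, 0.745, -0.0]
force: [0.1, 0.3, 0.2]
gripper_width: 11.4
grasp_force: 59.7
time: 11.48
ee_pos: [482.8, 109.2, 106.7]
tool_rot: [0.0, 0.668, 0.745, 0.0]
force: [0.1, 0.8, -2.2]
gripper_width: 10.9
grasp_force: 59.7
time: 11.73
ee_pos: [482.7, 110.2, 106.7]
tool_rot: [0.0, 0.668, 0.745, 0.0]
force: [0.9, -0.2, -1.4]
gripper_width: 10.8
grasp_force: 59.9
```

```bash
python3 -m inch '[0.0008,0,0,0,1,0,0,0,0,1,0,0,0,0,1]'; python3 -m inch '[0.0008,0,0,0,1,0,0,0,0,1,0,0,0,0,1]'; python3 -m inch '[0.0008,0,0,0,1,0,0,0,0,1,0,0,0,0,1]'
```

```text
time: 11.98
ee_pos: [482.7, 110.9, 106.7]
tool_rot: [0.0, 0.667, 0.745, -0.0]
force: [0.6, -1.7, -1.5]
gripper_width: 11.1
grasp_force: 59.8
time: 12.23
ee_pos: [482.6, 111.1, 106.8]
tool_rot: [0.0, 0.667, 0.745, -0.0]
force: [-0.2, -4.8, 0.7]
gripper_width: 11.2
grasp_force: 59.9
time: 12.48
ee_pos: [482.7, 111.3, 106.8]
tool_rot: [0.001, 0.667, 0.745, -0.001]
force: [0.0, -8.2, -1.0]
gripper_width: 10.9
grasp_force: 59.9
```

```bash
python3 -m inch '[-0.0023,0,0,0,1,0,0,0.001,0,1,0,0,0.001,0,1,0,0,0.001,0,1,0,0,0,0,1,0,0,0,0,1]'; for i in 1; do :; done
python3 -m inch '[0,0,0.001,0,1,0,0,0.001,0,1,0,0,0,0,1]'; python3 -m inch '[0,0,0.001,0,1,0,0,0.001,0,1,0,0,0,0,1]'; python3 -m inch '[0,0,0.001,0,1,0,0,0.001,0,1,0,0,0,0,1]'
```

```text
time: 12.98
ee_pos: [482.5, 110.6, 103.6]
tool_rot: [-0.0, 0.668, 0.745, -0.0]
force: [-0.1, 0.1, -0.7]
gripper_width: 11.1
grasp_force: 59.9
time: 13.23
ee_pos: [482.5, 110.4, 101.5]
tool_rot: [-0.0, 0.668, 0.745, -0.0]
force: [-0.0, -0.3, -1.3]
gripper_width: 11.0
grasp_force: 59.8
time: 13.48
ee_pos: [482.9, 110.3, 99.6]
tool_rot: [0.0, 0.668, 0.745, 0.0]
force: [0.6, 0.6, 0.2]
gripper_width: 10.7
grasp_force: 60.0
time: 13.73
ee_pos: [483.4, 110.3, 98.2]
tool_rot: [0.001, 0.668, 0.745, 0.001]
force: [-0.4, -0.1, 2.8]
gripper_width: 10.8
grasp_force: 60.8
```

```bash
python3 -m inch '[0,0.0006,0.001,0,1,0,0,0.001,0,1,0,0,0,0,1]'; python3 -m inch '[0,0,0.001,0,1,0,0,0.001,0,1,0,0,0,0,1]'; python3 -m inch '[0,0,0.001,0,1,0,0,0.001,0,1,0,0,0,0,1]'
```

```text
time: 13.98
ee_pos: [484.0, 110.3, 96.6]
tool_rot: [0.001, 0.668, 0.745, 0.001]
force: [-0.7, 0.0, 7.0]
gripper_width: 10.9
grasp_force: 61.0
time: 14.23
ee_pos: [483.9, 110.2, 94.5]
tool_rot: [0.001, 0.667, 0.745, 0.001]
force: [-1.9, -2.1, 3.0]
gripper_width: 10.8
grasp_force: 60.6
time: 14.48
ee_pos: [483.1, 110.3, 91.6]
tool_rot: [-0.0, 0.668, 0.745, -0.0]
force: [1.3, 0.1, -4.4]
gripper_width: 10.9
grasp_force: 59.3
```

```bash
python3 -m inch '[0,0,0.001,0,1,0,0,0.001,0,1,0,0,0,0,1]'; python3 -m inch '[0,0,0.001,0,1,0,0,0.001,0,1,0,0,0,0,1]'; python3 -m inch '[0,0,0.001,0,1,0,0,0.001,0,1,0,0,0,0,1]'
```

```text
time: 14.73
ee_pos: [482.6, 110.4, 89.1]
tool_rot: [-0.001, 0.668, 0.745, -0.001]
force: [0.3, 0.0, -0.5]
gripper_width: 10.7
grasp_force: 60.8
time: 14.98
ee_pos: [483.2, 110.3, 87.7]
tool_rot: [-0.0, 0.668, 0.745, -0.0]
force: [-0.3, -0.1, -0.9]
gripper_width: 10.6
grasp_force: 60.9
time: 15.23
ee_pos: [483.3, 110.3, 87.4]
tool_rot: [0.0, 0.668, 0.745, 0.0]
force: [-3.0, -1.4, 14.5]
gripper_width: 10.8
grasp_force: 63.0
```

```bash
python3 -m inch '[0,0,0.001,0,1,0,0,0,0,1,0,0,0,0,1]'; python3 -m inch '[0,0,-0.0015,0,1,0,0,-0.0015,0,1,0,0,0,0,1]';python3 -m inch '[0,0,-0.001,0,1,0,0,-0.001,0,1,0,0,0,0,1,0,0,0,0,1]'
```

```text
time: 15.48
ee_pos: [483.3, 110.2, 87.3]
tool_rot: [0.001, 0.667, 0.745, 0.0]
force: [-4.1, -1.8, 21.3]
gripper_width: 10.7
grasp_force: 64.1
time: 15.73
ee_pos: [483.6, 110.3, 88.0]
tool_rot: [0.0, 0.668, 0.745, 0.0]
force: [0.3, -0.3, -1.1]
gripper_width: 10.6
grasp_force: 60.6
time: 16.07
ee_pos: [483.2, 110.4, 89.4]
tool_rot: [-0.0, 0.668, 0.745, -0.0]
force: [-0.2, 0.4, -1.1]
gripper_width: 11.0
grasp_force: 60.5
```

```bash
python3 -m inch '[0,0,-0.001,0,1,0,0,-0.001,0,1,0,0,0,0,1]';python3 -m inch '[0,0,-0.0012,0,1,0,0,0,0,1,0,0,0,0,1]'
```

```text
time: 16.32
ee_pos: [483.0, 110.4, 90.5]
tool_rot: [-0.0, 0.668, 0.745, -0.0]
force: [1.3, 1.0, -15.0]
gripper_width: 10.8
grasp_force: 59.0
time: 16.57
ee_pos: [482.8, 110.5, 91.0]
tool_rot: [-0.001, 0.668, 0.745, -0.001]
force: [3.5, 0.9, -24.6]
gripper_width: 11.4
grasp_force: 59.3
```

```bash
python3 -m inch '[0,0,0.0015,0,1,0,0,0.0015,0,1,0,0,0.0015,0,1,0,0,0,0,1,0,0,0,0,0.5,0,0,0,0,0.5,0,0,0,0,0.5,0,0,0,0,0.5]'
python3 -m inch '[0,0,-0.01,0,0.5,0,0,-0.02,0,0.5,0,0,-0.02,0,0.5,0,0,-0.02,0,0.5,0,0,-0.02,0,0.5,-0.03,0,-0.02,0,0.5,-0.03,0,-0.02,0,0.5,-0.03,0,0,0,0.3,-0.03,0,0,0,0.3,-0.03,0,0,0,0.3,-0.01,0,0,0,0.3,0,0,0,0,0.3,0,0,0,0,0.3,0,0,0,0,0.3]'
python3 snap.py w5 board
```

```text
time: 17.23
ee_pos: [483.6, 110.3, 89.0]
tool_rot: [0.0, 0.668, 0.745, 0.0]
force: [-0.8, 0.2, -0.0]
gripper_width: 42.8
grasp_force: 0.0
time: 18.4
ee_pos: [500.0, -47.4, 218.4]
tool_rot: [-0.001, 0.667, 0.745, 0.0]
force: [-0.3, -0.3, 0.2]
gripper_width: 59.8
grasp_force: 0.0
18.45 [500.  -47.2 218.4] [[-0.11, 0.994, -0.001], [0.994, 0.11, 0.001], [0.001, -0.001, -1.0]] [-0.2  0.7 -0.3]
board [(0.76, [249.0, 63.0, 35.0, 126.0])]
```

View pics/w5.png

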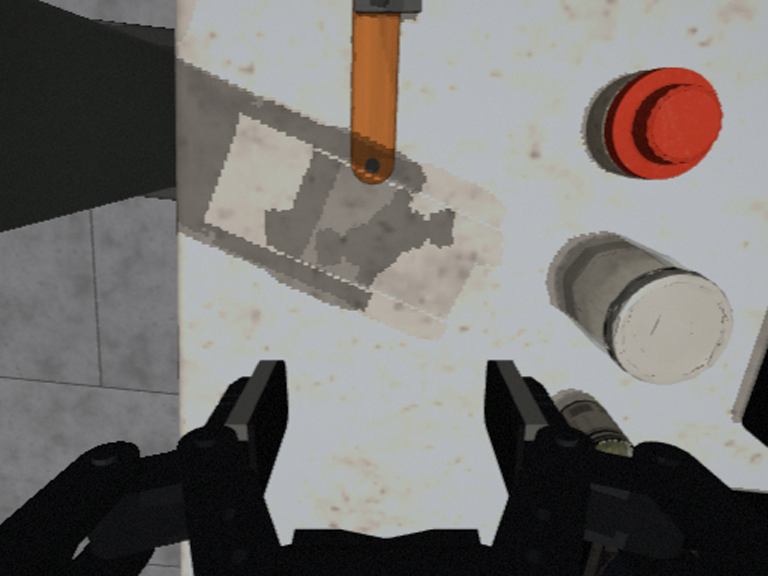

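The handle runs from (376,20) to (373.5,155), its round end at (373,185). The rail's foot plate shows at the top.

```bash
python3 - <<'E'
from h import *
im=dict(np.load("w5.npz"));P=[ray(im,u/1.5,v/1.5,15) for u,v in[(376,20),(373.5,155),(373,185)]]
d=(P[0]-P[1]);d/=np.linalg.norm(d);g=P[2]+20*d;r=rot();p=manip.state()["ee_pos"]
print(np.round(P,1),"dir",np.degrees(np.arctan2(d[1],d[0])),"toolx",np.degrees(np.arctan2(r[1,0],r[0,0])),"board origin",P[2]+205*d)
print("grip",g,"delta tool",r.T@(np.r_[g[:2],3]-p))
print("rack dist dir", )
E
```

```text
[[478.3  91.   15. ]
 [485.   10.6  15. ]
 [486.7  -9.   15. ]] dir 94.77923308484698 toolx 96.3486985980299 board origin [469.61773987 195.31361288  15.        ]
grip [485.03132159  10.95683514  15.        ] delta tool [ 59.30694983  -8.46771648 215.43838686]
rack dist dir
```

```bash
python3 -m inch '[0.03,-0.0045,0,1.6,0.3,0.029,-0.004,0,0,0.3,0,0,0.025,0,0.3,0,0,0.025,0,0.3,0,0,0.025,0,0.3,0,0,0.025,0,0.3,0,0,0.025,0,0.3,0,0,0.025,0,0.3,0,0,0.025,0,0.3,0,0,0.02,0,0.3,0,0,0.01,0,0.3,0,0,0,0,0.3,0,0,0,0,0.3]'
python3 -m inch '[0,0,0.005,0,0.3,0,0,0.004,0,0.3,0,0,0,0,0.3,0,0,0,0,1,0,0,0,0,1,0,0,0,0,1,0,0,0,0,1,0,0,0,0,1,0,0,0,0,1]' 60
```

```text
time: 19.58
ee_pos: [486.5, 9.9, 13.4]
tool_rot: [-0.0, 0.677, 0.736, -0.0]
force: [0.2, 0.2, 0.9]
gripper_width: 59.5
grasp_force: 0.0
time: 20.33
ee_pos: [486.7, 9.1, 5.1]
tool_rot: [0.0, 0.678, 0.735, 0.0]
force: [-0.8, 0.4, 6.9]
gripper_width: 28.1
grasp_force: 59.3
```

```bash
python3 -m inch '[-0.001,0,0,0,1,-0.002,0,0,0,1,-0.003,0,0,0,1,-0.003,0,0,0,1,-0.003,0,0,0,1,-0.003,0,0,0,1,-0.003,0,0,0,1,-0.003,0,0,0,1,-0.003,0,0,0,1,-0.003,0,0,0,1,-0.003,0,0,0,1,-0.003,0,0,0,1,-0.003,0,0,0,1,-0.003,0,0,0,1]'; python3 -m inch '[-0.003,0,0,0,1,-0.003,0,0,0,1,-0.003,0,0,0,1,-0.003,0,0,0,1,-0.003,0,0,0,1,-0.003,0,0,0,1,-0.003,0,0,0,1,-0.003,0,0,0,1,-0.003,0,0,0,1,-0.003,0,0,0,1,-0.003,0,0,0,1,-0.003,0,0,0,1,-0.003,0,0,0,1,-0.003,0,0,0,1,-0.003,0,0,0,1,-0.003,0,0,0,1,-0.003,0,0,0,1,-0.003,0,0,0,1,-0.003,0,0,0,1,-0.003,0,0,0,1]'
python3 - <<'E'
from h import *
im=manip.get_image("top");cv2.imwrite("pics/t2.png",cv2.resize(im["color"][150:250,130:300][:,:,::-1],None,fx=4,fy=4,interpolation=cv2.INTER_CUBIC))
E
```

```text
time: 21.5
ee_pos: [489.0, -29.0, 4.5]
tool_rot: [-0.001, 0.678, 0.735, -0.0]
force: [-0.8, 8.3, 4.2]
gripper_width: 27.9
grasp_force: 59.1
time: 23.17
ee_pos: [493.3, -88.6, 4.1]
tool_rot: [-0.002, 0.678, 0.735, -0.0]
force: [-0.5, 6.2, 1.8]
gripper_width: 28.0
grasp_force: 59.2
```

View pics/t2.png

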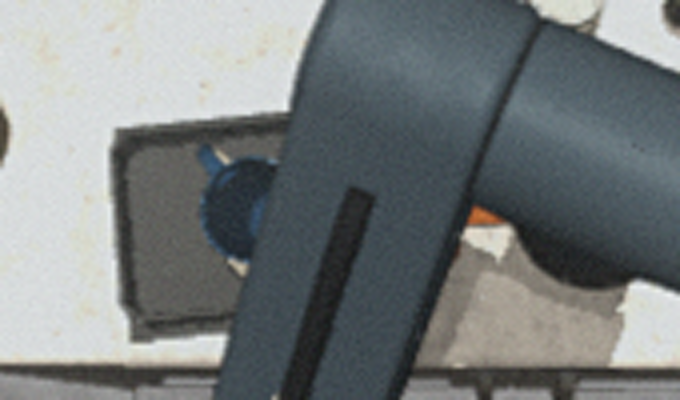

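The mug at about (235,210) is upright and the stack has moved forward to the rail. Continuing the pull.

```bash
python3 -m inch '[-0.003,0,0,0,1,-0.003,0,0,0,1,-0.003,0,0,0,1,-0.003,0,0,0,1,-0.003,0,0,0,1,-0.003,0,0,0,1,-0.003,0,0,0,1,-0.003,0,0,0,1,-0.003,0,0,0,1,-0.003,0,0,0,1,-0.003,0,0,0,1,-0.003,0,0,0,1,-0.003,0,0,0,1,-0.003,0,0,0,1,-0.003,0,0,0,1,-0.003,0,0,0,1,-0.003,0,0,0,1,-0.003,0,0,0,1,-0.003,0,0,0,1,-0.003,0,0,0,1]'; python3 -m inch '[-0.003,0,0,0,1,-0.003,0,0,0,1,-0.003,0,0,0,1,-0.003,0,0,0,1,-0.003,0,0,0,1,-0.003,0,0,0,1,-0.003,0,0,0,1,-0.003,0,0,0,1,-0.003,0,0,0,1,-0.003,0,0,0,1,-0.003,0,0,0,1,-0.003,0,0,0,1,-0.003,0,0,0,1,-0.003,0,0,0,1,-0.003,0,0,0,1,-0.003,0,0,0,1,-0.003,0,0,0,1,-0.003,0,0,0,1,-0.003,0,0,0,1,-0.003,0,0,0,1]'; python3 -m inch '[-0.004,0,0,0,1,-0.004,0,0,0,1,-0.004,0,0,0,1,-0.004,0,0,0,1,-0.004,0,0,0,1,-0.004,0,0,0,1,-0.004,0,0,0,1,-0.004,0,0,0,1,-0.004,0,0,0,1,-0.004,0,0,0,1,0,0,0,0,1,0,0,0,0,1]'
```

```text
time: 24.88
ee_pos: [499.6, -149.7, 4.4]
tool_rot: [0.0, 0.678, 0.735, 0.0]
force: [-0.4, -0.3, -0.6]
gripper_width: 28.0
grasp_force: 59.1
time: 26.55
ee_pos: [504.4, -209.4, 4.4]
tool_rot: [0.0, 0.678, 0.735, -0.0]
force: [-0.3, 0.5, -0.7]
gripper_width: 28.1
grasp_force: 59.7
time: 27.55
ee_pos: [507.7, -249.3, 4.4]
tool_rot: [0.0, 0.678, 0.735, 0.0]
force: [0.5, 0.2, -1.7]
gripper_width: 27.9
grasp_force: 59.8
```

```bash
python3 -m inch '[0,0,0.001,0,1,0,0,0.001,0,1,0,0,0.001,0,1,0,0,0,0,1]'; python3 -m inch '[0,0,0.001,0,1,0,0,0.0005,0,1,0,0,0,0,1]'
```

```text
time: 27.88
ee_pos: [507.5, -248.7, 1.2]
tool_rot: [-0.0, 0.678, 0.735, 0.0]
force: [-0.1, 0.2, -1.2]
gripper_width: 28.4
grasp_force: 59.8
time: 28.13
ee_pos: [507.5, -248.7, 0.2]
tool_rot: [-0.0, 0.678, 0.735, 0.0]
force: [-0.5, 0.8, 2.4]
gripper_width: 27.8
grasp_force: 60.2
```

```bash
python3 -m inch '[0,0,0,0,0.3,0,0,0,0,0.3,0,0,0,0,0.3,0,0,0,0,0.3,0,0,-0.01,0,0.3,0,0,-0.02,0,0.3,0,0,-0.025,0,0.3,0,0,-0.025,0,0.3,0,0,-0.025,0,0.3,0,0,-0.025,0,0.3,0,0,-0.025,0,0.3,0,0,-0.025,0,0.3,0,0,-0.025,0,0.3,-0.03,0,-0.025,0,0.3,-0.03,0,-0.02,0,0.3,-0.03,0,0,0,0.3,-0.03,0,0,0,0.3,0,0,0,0,0.3,0,0,0,0,0.3]'
python3 - <<'E'
from h import *
im=manip.get_image("top");sc=manip.get_image("scene")
for n in("top","scene"):
  for t in("mug","saucer_1","board","guard_rail","rack"):print(n,t,[(round(r["conf"],2),np.round(r["rect"],1).tolist()) for r in manip.regions_of(n,t)])
m=manip.regions_of("top","board")
if m:
  v,u=np.nonzero(m[0]["mask"]);P=np.array([ray(im,a,b,8) for a,b in zip(u,v)]);print("board x/y range",P.min(0),P.max(0))
for n,u,v,z in[("mug now",*(manip.regions_of("top","mug")[0]["rect"][:2]),80)]:print(n,ray(im,u,v,z))
# expected rim of mug/bottom for upright at rack front region
print("mugscene proj upright top/bottom @ (475,178):",proj(sc,[[475,178,133],[475,178,26]]),proj(im,[[475,178,133],[475,178,26]]))
E
```

```text
time: 29.72
ee_pos: [516.8, -369.8, 250.2]
tool_rot: [0.0, 0.679, 0.734, 0.0]
force: [0.1, 0.2, 0.4]
gripper_width: 59.5
grasp_force: 0.0
top mug [(0.96, [195.9, 200.6, 32.9, 32.5])]
top saucer_1 [(0.7, [201.6, 207.9, 29.2, 28.4])]
top board [(0.92, [284.1, 201.0, 90.9, 36.4])]
top guard_rail [(0.82, [222.3, 201.9, 12.2, 59.4])]
top rack [(0.72, [190.6, 202.9, 62.6, 67.1]), (0.6, [196.3, 201.1, 29.6, 30.4])]
scene mug [(0.97, [224.1, 172.2, 22.5, 33.5]), (0.61, [225.6, 182.9, 73.6, 52.7])]
scene saucer_1 []
scene board [(0.85, [275.4, 226.0, 71.7, 42.6])]
scene guard_rail [(0.95, [238.0, 186.7, 43.6, 30.2]), (0.6, [339.4, 298.1, 10.5, 30.5])]
scene rack [(0.59, [225.4, 182.6, 73.6, 54.7]), (0.34, [224.6, 171.5, 23.0, 29.4])]
board x/y range [ 433.37903291 -261.59618839    8.        ] [540.7820541   46.52261871   8.        ]
mug now [476.85526955 192.14436338  80.        ]
mugscene proj upright top/bottom @ (475,178): [[225.91943011 159.80015577]
 [227.37086809 184.6377792 ]] [[198.32910648 199.00360357]
 [201.83132405 203.24258547]]
```

```bash
python3 -c "
from plant import manip
print(manip.state()['force'],manip.hand_in())"
```

```text
the job is handed in; nothing more can be done
[-1.02322909 -0.45933422  0.15715052] None
```

I've handed the job in, with no verdict returned: the rail snapped home and held a 25 N test pull, and the peel lies on the worktop about 260 mm from the rack's origin. The mug measured upright in the last images, but the saucers' stacking was only checked coarsely (about 6 mm), without a final close look.

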